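Serve a toast tile onto the pile with the spatula

TASK

First clear the pile of blue serving tiles: take the jam jar off it and stand it in the middle of the green saucer. Then slide the spatula under the single tile on the wooden board, lift it, lower it on the spatula squarely onto the pile (edges and runners in line) and draw the blade out; the tile is clean for food, so the gripper must never touch it. Finish with the spatula laid down flat on the white shelf, clear of the pile, the pile still square on its mat, and everything else left where it stood.

Things in the scene. Friction and masses are not known exactly. Their poses are not given: they have to be found in the camera images.
- tile: single serving tile on the wooden board: blue slab 90 x 90 x 10 mm on two white runners (12 mm wide, 10 mm high, full length) along its edges at y = +-39 mm, parallel to its x axis: a tunnel under it 66 mm wide, 10 mm high, open at its +x and -x ends only. Origin: centre of the runners' underside; top at z = 20 mm. x axis within 0.65 rad of world +x at the start. About 0.2 kg
- board: fixed wooden board, 130 x 130 mm, top 18 mm above the shelf; origin at the centre of its underside. It is on the left or on the right
- tile_low: lower tile of the pile, same make as the single tile, lying loose on the cork mat; its x axis points away from the robot within 0.6 rad
- tile_mid: upper tile of the pile, same make, lying square on the lower one, its top is 44 mm above the shelf at the start; the jam jar stands on it
- mat: fixed cork mat under the pile, 130 x 130 x 4 mm; origin at the centre of its underside. On the other side from the board
- jar: closed jam jar (red) with gold screw lid, standing on the pile: 58 mm diameter, 85 mm high, origin at the centre of its base, about 0.25 kg
- saucer: green saucer, loose, 128 mm across the rim, 14 mm high; flat inner floor 6 mm above its underside, about 90 mm across; origin at the centre of its underside
- spatula: steel spatula with raised handle, standing on its flat blade on the shelf (it stays so by itself). Origin: centre of the blade's underside; x from handle to tip, within 0.5 rad of world +x at the start. Blade 90 (x) x 46 (y) x 2.5 mm. A neck 18 mm wide rises from the heel (x = -45, z = 2 mm) to the handle (x = -66, z = 40 mm). 0.14 kg, centre of mass near x = -25 mm
- spatula_grip (a point): middle of the spatula's black handle, 105 mm behind and 45 mm above the blade's origin. Handle: straight bar along the spatula's x, 90 mm long (x = -150 to -60 mm), 18 mm wide (y), 22 mm high (z = 34 to 56 mm)
- jar_b: spare jam jar (amber) with gold lid, bystander, loose: 58 mm diameter, 85 mm high, origin at base centre
- mug: white mug, bystander, loose: 76 mm diameter, 90 mm high, handle at its +y side reaching about 75 mm from the axis; origin at base centre
- mill: wooden pepper mill, bystander, loose: up to 52 mm diameter, 230 mm high, standing beside the saucer between the board and the pile, origin at base centre
- tin: yellow tin with a pale label and white top, bystander, loose: 66 mm diameter, 100 mm high, origin at base centre
- honey: green glass jar with white lid, bystander, loose: 64 mm diameter, 110 mm high, origin at base centre
- eggcup: yellow egg cup, bystander, loose: 48 mm diameter, 55 mm high, on the other side of the saucer from the mill, origin at base centre
- toast_rack: black toast rack, bystander, loose: 70 (x) x 160 (y) x 83 mm high, origin at base centre
- butter_dish: steel butter dish with closed domed lid hinged on its +x side (towards the robot), bystander, fixed: 100 (x) x 160 (y) x 81 mm high with its knob, origin at base centre
- butter_lid (a joint): hinge of the butter dish's lid, 0 closed, grows as it opens (rad)

How it is judged:
By the outcome, as a careful person would: the job done as asked, in the order asked, and still so for the second after the job is handed in, with the robot touching nothing.
It also fails if it takes over 69 s, if anything falls off the work surface, if the arm or the gripper's body presses on something with over 40 N, if the wrist force passes 120 N, or if a joint passes its speed limit or range.

ROBOT

A 6-joint arm with a two-finger parallel gripper is mounted at the origin on the work surface. World frame = base frame: x ahead of the robot, y to its left, z up, the work surface at z = 0. Lengths are in m, angles in rad, forces in N, time in s.
With the tool pointing down it reaches from about 0.35 to 0.775 m from the base axis. Payload 5.5 kg.
Tool frame: the origin (TCP) lies midway between the tips of the shut fingers; the grasp point (between the pads) lies grip_point_offset behind it (grip_point_offset is the distance from the TCP to the grasp point, in m); z points along the fingers, y is the direction in which the jaws open and shut (so a half turn about z gives the same grasp; the last joint's range is limited). The gripper opens to 85 mm and grips with 20 to 120 N. Pads are 22 mm wide; open, the fingers measure 114 mm over their backs; the gripper's body (76 mm by 85 mm) begins 54 mm behind the grasp point. The pads swing forward as they close: fully open they stand 13 mm farther back than shut.
Start: joints at [-0.14, 0.313, 0.046, 1.304, 0, 1.431], TCP at [0.575, -0, 0.231] pointing down, gripper open.
Joint ranges: [-2.76, 2.76], [-0.86, 1.69], [-1.03, 1.26], [-2.2, 2.34], [-1.47, 1.5], [-3.14, 3.14]. Speed limits (rad/s): [2.57, 2.57, 3.14, 3.14, 3.14, 3.14].

INTERFACE

Orientations are given as a unit quaternion [w, x, y, z].
In Python, from workcell import * gives the robot as it stands.
- The arm moves only by the tool send_rows, never from a script. Its argument "series" is one flat list of numbers, 7 for each row, row after row: the shift along the tool's x, y, z in cm, then the turn, a rotation vector about the tool's x, y, z in degrees, then the opening, from 0 (shut) to 1 (fully open). A call has 1 to 10 rows; each row is the pose to reach, as a shift and turn from the pose commanded when the call began, along the tool's axes at that moment; what a row does not reach only later rows make up. A row lasts 1/12 s, in which the tool goes at most 41.7 mm and 7.16 degrees, less where a joint would pass 70% of its speed; a pose out of reach is approached as far as the arm can. A call with a gripper value outside its range is refused whole. The fingers move at their own pace and stop on an object; "newtons" is the grip in N (left out, the last holds). Time passes only in rows, so rows that repeat a pose let the fingers close. It gives the time, the measured TCP pose, the force and the opening at its end, in the units of the state.
- get_state(): the state, without advancing time (a new reading comes with each control period).
- read_camera(name): name is "scene" or "side" or "wrist"; returns the picture (420x560x3 uint8, blue, green, red); there is no depth.
- camera_info(name): a dict with "K" (3x3 intrinsics, pixels), "xyz" and "attitude" of the camera in the world. Camera axes: x right, y down, z forward; pixel columns grow to the right and rows downward; lengths in m; the calibration is good to about 2 mm. The wrist camera is an equidistant fisheye: a pixel r from the principal point sees the ray r / f radians off the axis. A picture is of the moment at which its call begins: read the wrist's pose just before it. camera_info takes no time and is no camera call; for the wrist camera it gives the pose at the moment of the call.
- hand_in(): hands the job in, once; it reports no verdict.
Trained networks look in the newest picture that a camera, given by its name, has taken for a name from the list of things; names that differ only in an ending like _2 or _b are one class to them, and where a whole thing is asked for, a point or a joint stands for the part that bears it (a point fixed in the world has none). Each returns a list of dicts, best first, with "p" (0 to 1); they miss things now and then, are a little off and sometimes report something else, mostly with a low value. They report only what shows in the picture. A call takes as long as a camera call.
- silhouettes(camera, label): "pixels" (420x560 bool, what is visible of it) and "box" ([left, top, width, height] in pixels, round what is visible of it).
The state is a dict: "clock": time; "joint_pos": joint angles; "qvel": joint speeds; "tau": joint torques, N m; "tcp_pos": TCP position; "orientation": TCP orientation; "wrist_force": force on the tool from outside, world axes, zero at the start; "ft_torque": the same for the moment, N m; "finger_gap": finger opening in m.
Only numpy, scipy, OpenCV 4.12 (cv2) and the standard library are available. Lean on these libraries where they do the work, as an engineer would, in place of code of your own. Each camera call takes 0.05 s, during which the arm holds its last target. There are 200 camera calls.

## Working session

There is one attempt and no reset: what is moved stays moved. The work goes in short steps, Python scripts to look and compute and a tool call to move; the robot and the scene stay as the last step left them, time stands still between calls to the robot, and variables do not carry over. Pictures are saved under pics/ and viewed, about 8 in all and at most 12, crops included, and the job is handed in when it is done.

Besides the shell and the picture viewer there is one more tool, called by a JSON object that holds its "name" and its "arguments". send_rows: Moves the arm, as the interface text tells. Its arguments: {"type":"object","properties":{"series":{"type":"array"},"newtons":{"type":"number"}},"required":["series"]}

```bash
ls; mkdir -p pics; python3 - <<'E'
from workcell import *
import cv2
s=get_state(); print(s)
for c in ("scene","side","wrist"):
    i=camera_info(c); print(c,i)
    cv2.imwrite(f"pics/{c}0.png",read_camera(c))
E
```

```text
pics
{'clock': 0.0, 'joint_pos': array([-1.39619593e-01,  3.14003735e-01,  4.49970207e-02,  1.30357531e+00,
        2.80897944e-05,  1.43123206e+00]), 'qvel': array([-3.19339566e-04,  7.46213002e-04,  8.29636226e-05, -2.46850592e-03,
        1.24453470e-03, -3.20356036e-04]), 'tau': array([-2.90074182e-03, -4.80629075e+01,  2.98531097e+01,  1.95313990e-02,
       -3.83516899e-04, -4.27451073e-05]), 'tcp_pos': array([5.74509767e-01, 5.65153730e-05, 2.30414331e-01]), 'orientation': array([-7.21494791e-04,  7.07126068e-01,  7.07086930e-01, -5.26137681e-04]), 'wrist_force': array([-0.50646096,  0.5568092 ,  0.77987904]), 'ft_torque': array([-0.00622381, -0.0496037 , -0.01588824]), 'finger_gap': 0.08545944175548187}
scene {'K': array([[445.04256732,   0.        , 287.41523258],
       [  0.        , 445.04256732, 219.82051188],
       [  0.        ,   0.        ,   1.        ]]), 'xyz': array([ 1.04913157, -0.47774356,  0.94982757]), 'attitude': array([-0.2898745 ,  0.87639338,  0.36705686, -0.1147897 ])}
side {'K': array([[464.41907421,   0.        , 278.42711291],
       [  0.        , 464.41907421, 211.1637764 ],
       [  0.        ,   0.        ,   1.        ]]), 'xyz': array([0.4665569 , 0.66904351, 0.85164715]), 'attitude': array([ 0.03922637, -0.0772428 ,  0.93225061, -0.35128854])}
wrist {'K': array([[325.1922621 ,   0.        , 271.31365889],
       [  0.        , 325.1922621 , 205.74080569],
       [  0.        ,   0.        ,   1.        ]]), 'xyz': array([0.57378387, 0.08494383, 0.37366904]), 'attitude': array([ 1.66214774e-01,  9.86089187e-01, -5.43821273e-05, -8.72754571e-04])}
```

View pics/scene0.png

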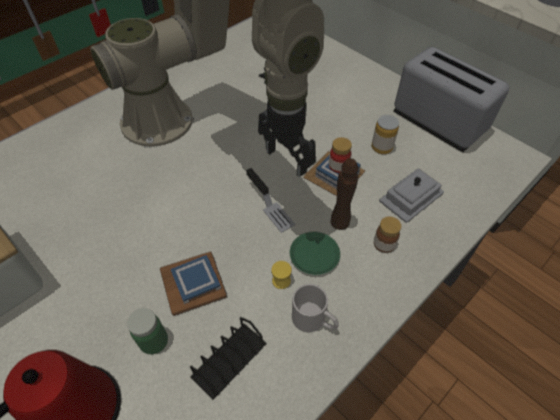

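View pics/side0.png

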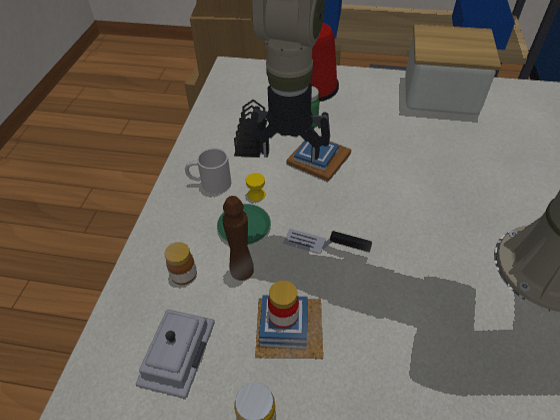

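```bash
cat > h.py <<'E'
from workcell import *
import numpy as np, cv2
from scipy.spatial.transform import Rotation as R
from scipy.optimize import minimize
def rot(q): return R.from_quat([q[1],q[2],q[3],q[0]])
def proj(ci,P,fish):
    p=rot(ci['attitude']).inv().apply(np.atleast_2d(P)-ci['xyz']); K=ci['K']
    if fish:
        r=np.hypot(p[:,0],p[:,1])+1e-12; th=np.arctan2(r,p[:,2]); u=p[:,:2]/r[:,None]*th[:,None]
    else: u=p[:,:2]/p[:,2:]
    return u*K[0,0]+K[:2,2]
def back(ci,uv,z,fish):
    K=ci['K']; u=(np.atleast_2d(uv)-K[:2,2])/K[0,0]
    if fish:
        r=np.linalg.norm(u,axis=1)[:,None]+1e-12; d=np.hstack([u/r*np.sin(r),np.cos(r)])
    else: d=np.hstack([u,np.ones((len(u),1))])
    d=rot(ci['attitude']).apply(d); return ci['xyz']+d*((z-ci['xyz'][2])/d[:,2])[:,None]
def cyl(r,h,z0=0):
    a=np.linspace(0,2*np.pi,24,endpoint=False); c=np.c_[r*np.cos(a),r*np.sin(a)]
    return np.vstack([np.c_[c,0*a+z0],np.c_[c,0*a+z0+h]])
def box(sx,sy,h,z0=0): 
    return np.array([[x*sx/2,y*sy/2,z] for x in(-1,1) for y in(-1,1) for z in(z0,z0+h)])
def place(M,x,y,yaw): return R.from_euler('z',yaw).apply(M)+[x,y,0]
def det(cam,label,n=4):
    return silhouettes(cam,label)[:n]
E
python3 - <<'E'
from h import *
import pickle
D={}
for c in("scene","side","wrist"):
    read_camera(c); ci=camera_info(c)
    for l in ["tile","tile_mid","board","mat","jar","saucer","spatula","mug","mill","tin","honey","eggcup","toast_rack","butter_dish"]:
        if c=="wrist" and l in("tin","honey","mug","toast_rack","butter_dish"): continue
        d=silhouettes(c,l); D[c,l]=(ci,d)
        for e in d[:3]:
            if e['p']>.25:
                ys,xs=np.nonzero(e['pixels']); print(c,l,round(float(e['p']),2),np.round(e['box']),len(xs),back(ci,[xs.mean(),ys.mean()],0.02,c=="wrist")[0].round(3))
pickle.dump(D,open("d0.pkl","wb")); print(get_state()['clock'])
E
```

```text
scene tile 0.93 [171. 258.  51.  43.] 1345 [ 0.539 -0.264  0.02 ]
scene tile_mid 0.71 [318. 156.  40.  25.] 243 [0.528 0.211 0.02 ]
scene board 0.65 [160. 253.  66.  60.] 1343 [ 0.552 -0.29   0.02 ]
scene board 0.4 [372. 213.  30.  40.] 775 [0.78  0.161 0.02 ]
scene mat 0.94 [302. 150.  59.  44.] 414 [0.533 0.192 0.02 ]
scene mat 0.3 [377. 170.  68.  55.] 1864 [0.746 0.313 0.02 ]
scene jar 0.72 [373. 215.  30.  37.] 769 [0.78  0.162 0.02 ]
scene jar 0.66 [329. 135.  26.  39.] 587 [0.504 0.291 0.02 ]
scene saucer 0.82 [289. 231.  55.  43.] 1730 [ 0.688 -0.011  0.02 ]
scene spatula 0.95 [246. 165.  47.  64.] 778 [0.504 0.016 0.02 ]
scene mug 0.83 [294. 284.  42.  47.] 1585 [ 0.786 -0.125  0.02 ]
scene mill 0.98 [330. 157.  26.  75.] 1184 [0.618 0.184 0.02 ]
scene tin 0.95 [370. 116.  30.  37.] 840 [0.547 0.454 0.02 ]
scene honey 0.86 [131. 308.  36.  44.] 1278 [ 0.571 -0.419  0.02 ]
scene eggcup 0.94 [274. 256.  16.  30.] 435 [ 0.674 -0.112  0.02 ]
scene toast_rack 0.62 [188. 316.  75.  83.] 2787 [ 0.741 -0.333  0.02 ]
scene butter_dish 0.77 [379. 170.  65.  55.] 1915 [0.746 0.313 0.02
[... 1320 characters left out ...]
. 311.  75.  90.] 4317 [0.74  0.333 0.02 ]
wrist tile 0.67 [213. 320.  76.  50.] 2440 [ 0.547 -0.257  0.02 ]
wrist tile_mid 0.53 [205.   2.  72.   7.] 339 [0.531 0.192 0.02 ]
wrist board 0.83 [194. 303. 109.  68.] 2323 [ 0.531 -0.23   0.02 ]
wrist mat 0.81 [182.   0. 119.  37.] 2275 [0.539 0.177 0.02 ]
wrist mat 0.71 [213. 322.  79.  49.] 2404 [ 0.547 -0.257  0.02 ]
wrist jar 0.62 [456.  31.  48.  50.] 1402 [0.832 0.155 0.02 ]
wrist saucer 0.86 [312. 127. 100. 101.] 8316 [ 0.68  -0.002  0.02 ]
wrist spatula 0.71 [105. 132. 177.  54.] 4898 [0.501 0.02  0.02 ]
wrist mill 0.61 [327.  17. 149.  79.] 8051 [0.722 0.138 0.02 ]
wrist eggcup 0.78 [330. 239.  45.  57.] 1381 [ 0.675 -0.116  0.02 ]
2.15
```

View pics/wrist0.png

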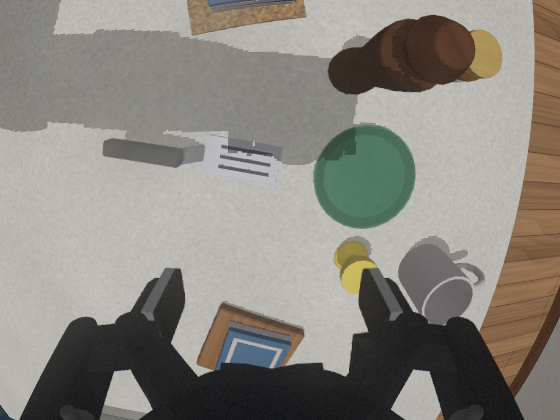

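```bash
cat >> h.py <<'E'
def render(ci,parts,fish,S=2):
    m=np.zeros((420*S,560*S),np.uint8)
    for P in parts:
        u=proj(ci,P,fish); h=cv2.convexHull((u*S*16+8*S-8).round().astype(np.int32)); cv2.fillConvexPoly(m,h,1,shift=4)
    return cv2.resize(m,(560,420),interpolation=cv2.INTER_AREA) if 0 else m.reshape(420,S,560,S).mean((1,3))
def dens(M):  # points on hull edges matter for fisheye
    return M
def fit(obs,parts,x0,yaw=True,ign=None):
    """obs: list (ci,mask,fish[,ignore])"""
    def cost(v):
        a=v[2] if yaw else 0; c=0
        for o in obs:
            m=render(o[0],[place(P,v[0]/100,v[1]/100,a*1.0) for P in parts],o[2]); k=o[1].astype(float)
            w=1 if len(o)<4 else 1.-o[3]
            c+=1-(np.minimum(m,k)*w).sum()/((np.maximum(m,k)*w).sum()+1e-9)
        return c/len(obs)
    x=[x0[0]*100,x0[1]*100]+([x0[2]] if yaw else [])
    sx=np.vstack([x]+[np.array(x)+np.eye(len(x))[i]*(1.5 if i<2 else .15) for i in range(len(x))])
    best=minimize(cost,x,method='Nelder-Mead',options=dict(initial_simplex=sx,xatol=.005,fatol=1e-4,maxiter=160))
    v=best.x.copy(); v[:2]/=100; return v,best.fun
T1=[box(.09,.09,.010,.010),box(.09,.012,.02)+[0,.039,0],box(.09,.012,.02)-[0,.039,0]]
SPAT=[box(.09,.046,.0025),box(.09,.018,.022,.034)+[-.105,0,0],np.array([[x,y,z] for x,z in((-.045,.002),(-.066,.04),(-.066,.036),(-.05,.002)) for y in(-.009,.009)])]
E
cat > f0.py <<'E'
from h import *
import pickle
D=pickle.load(open("d0.pkl","rb"))
def ob(cs,l,k=0): return [(D[c,l][0],D[c,l][1][k]['pixels'],c=="wrist") for c in cs]
up=lambda z,P:[p+[0,0,z] for p in P]
def go(n,cs,l,parts,x0,yaw=True,ks=None):
    ks=ks or [0]*len(cs); o=[ob([c],l,k)[0] for c,k in zip(cs,ks)]
    if len(cs)>1:
        v,f=fit(o,parts,x0,yaw); print(n,'ALL',v.round(4),round(f,3))
    for c,q in zip(cs,o):
        v,f=fit([q],parts,x0,yaw); print('   ',c,v.round(4),round(f,3))
go('spat',['scene','side','wrist'],'spatula',SPAT,(.53,.02,-.1))
go('tile',['scene','side','wrist'],'tile',up(.018,T1),(.543,-.262,.3))
# board mask union tile
for c in("scene","side","wrist"):
    D[c,'board'][1][0]['pixels']=D[c,'board'][1][0]['pixels']|D[c,'tile'][1][0]['pixels']
go('board',['scene','side'],'board',[box(.13,.13,.018)],(.543,-.262,.3))
go('saucer',['scene','side','wrist'],'saucer',[np.vstack([cyl(.064,0,.014),cyl(.045,0,0)])],(.68,0),False)
go('jar',['scene','side'],'jar',up(.044,[cyl(.029,.085)]),(.55,.23),False,[1,1])
go('eggcup',['scene','side'],'eggcup',[cyl(.024,.055)],(.675,-.12),False)
go('mill',['scene','side'],'mill',[cyl(.024,.23)],(.69,.1),False)
go('mug',['scene','side'],'mug',[cyl(.038,.09)],(.8,-.15),False)
go('honey',['scene'],'honey',[cyl(.032,.11)],(.55,-.45),False)
go('tin',['scene','side'],'tin',[cyl(.033,.1)],(.52,.43),False)
go('jar_b',['scene','side'],'jar',[cyl(.029,.085)],(.78,.15),False,[0,0])
go('rack',['scene','side'],'toast_rack',[box(.07,.16,.083)],(.74,-.33,0))
m=D['side','mat'][1][0]['pixels']|D['side','tile_mid'][1][0]['pixels']|D['side','jar'][1][1]['pixels']
o=[(D['side','mat'][0],m,False,D['side','jar'][1][1]['pixels'])]
print('mat',fit(o,[box(.13,.13,.004)]+0*[1],(.53,.25,0)))
mm=D['side','tile_mid'][1][0]['pixels']
print('pile',fit([(D['side','mat'][0],mm,False,D['side','jar'][1][1]['pixels'])],up(.004,T1)+up(.024,T1),(.535,.24,0)))
E
time python3 f0.py
```

```text
spat ALL [ 0.5373  0.0131 -0.1864] 0.114
    scene [ 0.5349  0.0127 -0.1946] 0.13
    side [ 0.5377  0.0128 -0.191 ] 0.15
    wrist [ 0.5376  0.0131 -0.1866] 0.049
tile ALL [ 0.5442 -0.2658 -0.3091] 0.245
    scene [ 0.5442 -0.2663 -0.3129] 0.083
    side [ 0.5442 -0.2617 -0.2796] 0.385
    wrist [ 0.5442 -0.2654 -0.3136] 0.254
board ALL [ 0.536  -0.2715  1.1693] 0.179
    scene [ 0.537  -0.2719  1.1769] 0.093
    side [ 0.5349 -0.2701 -0.3822] 0.264
saucer ALL [ 0.6842 -0.0062] 0.174
    scene [ 0.6848 -0.0059] 0.036
    side [ 0.6837 -0.0068] 0.459
    wrist [ 0.6847 -0.0059] 0.021
jar ALL [0.5488 0.2333] 0.179
    scene [0.549  0.2318] 0.235
    side [0.5489 0.2327] 0.12
eggcup ALL [ 0.6772 -0.1165] 0.197
    scene [ 0.6773 -0.1145] 0.185
    side [ 0.677  -0.1157] 0.206
mill ALL [0.6607 0.1172] 0.197
    scene [0.664  0.1128] 0.215
    side [0.6595 0.1201] 0.171
mug ALL [ 0.7874 -0.1359] 0.142
    scene [ 0.7892 -0.1376] 0.131
    side [ 0.7871 -0.1359] 0.137
    scene [ 0.5914 -0.4205] 0.157
tin ALL [0.5628 0.425 ] 0.073
    scene [0.5643 0.4215] 0.073
    side [0.5638 0.4252] 0.064
jar_b ALL [0.7854 0.1476] 0.123
    scene [0.7857 0.1466] 0.113
    side [0.7843 0.1487] 0.124
rack ALL [ 0.7384 -0.3303  0.0904] 0.387
    scene [ 0.7424 -0.331   0.0437] 0.28
    side [ 0.7357 -0.3243  0.1152] 0.484
mat (array([0.53694785, 0.23381357, 0.15507828]), np.float64(0.1475050836855475))
pile (array([0.54905122, 0.22422121, 0.10695628]), np.float64(0.14809463608513773))
real	1m1.204s
user	0m49.856s
sys	0m11.933s
```

```bash
python3 -c "
import workcell; print([ (k,getattr(workcell,k)) for k in dir(workcell) if not k.startswith('_')])" | cut -c1-1500
```

```text
[('MotionError', <class 'workcell.MotionError'>), ('camera_info', <function make.<locals>.<lambda> at 0x7f4c9ba60720>), ('get_state', <function make.<locals>.<lambda> at 0x7f4c9ba60680>), ('grip_point_offset', 0.0187), ('hand_in', <function connect.<locals>.done at 0x7f4c9b9d37e0>), ('read_camera', <function make.<locals>.drawn_camera at 0x7f4c9ba60180>), ('silhouettes', <function make.<locals>.keyed.<locals>.call at 0x7f4c9ba60860>)]
```

{"name": "send_rows", "arguments": {"series": [-4,0,0,0,0,0,1,-8,-1,0,0,0,0,1,-12,-2,0,0,0,0,1,-16,-3,0,0,0,0,1,-20,-3,0,0,0,0,1,-24,-3,0,0,0,0,1,-28,-3,0,0,0,0,1,-32,-3,0,0,0,0,1,-36,-3,0,0,0,0,1,-36,-3,0,0,0,0,1]}}

```text
clock: 2.98
tcp_pos: [0.5441, -0.3675, 0.2298]
orientation: [0.001, 0.709, 0.705, -0.001]
wrist_force: [-0.5, -0.3, 0.0]
finger_gap: 0.0856
```

{"name": "send_rows", "arguments": {"series": [0,0,0,0,0,0,1,0,0,0,0,0,0,1]}}

```text
clock: 3.15
tcp_pos: [0.5447, -0.3599, 0.2308]
orientation: [-0.001, 0.707, 0.707, 0.0]
wrist_force: [-0.7, 0.8, -0.9]
finger_gap: 0.0857
```

```bash
python3 - <<'E'
from h import *
import pickle
ci=camera_info("wrist"); im=read_camera("wrist"); cv2.imwrite("pics/wtile.png",im)
D={l:silhouettes("wrist",l) for l in("tile","board")}
pickle.dump((ci,D),open("d1.pkl","wb"))
for l in D: print(l,[(round(float(e['p']),2),e['box']) for e in D[l][:3]])
m=D['tile'][0]['pixels']
up=lambda z,P:[p+[0,0,z] for p in P]
print(fit([(ci,m,True)],up(.018,T1),(.544,-.265,-.31)))
b=D['board'][0]['pixels']|m
print(fit([(ci,b,True)],[box(.13,.13,.018)],(.536,-.271,-.39)))
s=get_state();print(s['clock'],s['tcp_pos'],ci['xyz'],s['joint_pos'])
E
```

```text
tile [(0.81, [214.8, 35.2, 111.4, 107.6])]
board [(0.68, [190.3, 19.3, 152.1, 150.3])]
(array([ 0.54442537, -0.26439747, -0.31609193]), np.float64(0.018571428571556137))
(array([ 0.53698482, -0.2704351 , -0.40212675]), np.float64(0.01479120406854706))
3.3 [ 0.54530626 -0.35851774  0.23171641] [ 0.54386492 -0.27512409  0.37409262] [-7.04604843e-01  4.70399138e-01  2.79842434e-01  1.38012555e+00
  2.32253878e-04  8.64464526e-01]
```

View pics/wtile.png

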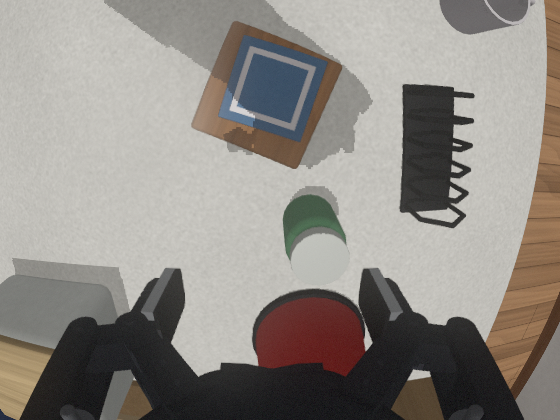

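{"name": "send_rows", "arguments": {"series": [4,0,0,0,0,0,1,8,0,-1,0,0,0,1,12,0,-2,0,0,0,1,16,0,-3,0,0,0,1,20,0,-4,0,0,0,1,24,0,-4,0,0,0,1,28,0,-4,0,0,0,1,32,0,-4,0,0,0,1,36,0,-4,0,0,0,1,40,0,-4,0,0,0,1]}}

```text
clock: 4.13
tcp_pos: [0.544, 0.0432, 0.2721]
orientation: [0.001, 0.706, 0.708, 0.0]
wrist_force: [0.7, -0.5, 0.8]
finger_gap: 0.0854
```

{"name": "send_rows", "arguments": {"series": [4,-1,0,0,0,0,1,8,-1.5,0,0,0,0,1,8,-1.5,0,0,0,0,1,8,-1.5,0,0,0,0,1]}}

```text
clock: 4.47
tcp_pos: [0.5287, 0.1232, 0.2719]
orientation: [0.0, 0.705, 0.709, 0.0]
wrist_force: [0.3, -0.7, -0.1]
finger_gap: 0.0853
```

```bash
python3 - <<'E'
from h import *
import pickle
ci=camera_info("wrist"); im=read_camera("wrist"); cv2.imwrite("pics/wpile.png",im)
D={l:silhouettes("wrist",l) for l in("tile_mid","mat","jar","saucer","mill","spatula")}
pickle.dump((ci,D),open("d2.pkl","wb"))
for l in D: print(l,[(round(float(e['p']),2),e['box']) for e in D[l][:3]])
up=lambda z,P:[p+[0,0,z] for p in P]
j=D['jar'][0]['pixels']
print('jar',fit([(ci,j,True)],up(.044,[cyl(.029,.085)]),(.549,.232),False))
print('pile',fit([(ci,D['tile_mid'][0]['pixels'],True,j)],up(.004,T1)+up(.024,T1),(.548,.226,.1)))
print('mid',fit([(ci,D['tile_mid'][0]['pixels'],True,j)],up(.024,T1),(.548,.226,.1)))
b=D['mat'][0]['pixels']|D['tile_mid'][0]['pixels']
print('mat',fit([(ci,b,True,j)],[box(.13,.13,.004)],(.537,.234,.15)))
print('sp',fit([(ci,D['spatula'][0]['pixels'],True)],SPAT,(.537,.013,-.187)))
print('mill',fit([(ci,D['mill'][0]['pixels'],True)],[cyl(.024,.23)],(.66,.117),False))
s=get_state();print(s['clock'],s['tcp_pos'],s['joint_pos'])
E
```

```text
tile_mid [(0.87, [246.5, 35.9, 85.2, 82.3])]
mat [(0.74, [219.2, 19.4, 117.1, 113.9]), (0.17, [248.7, 33.8, 81.1, 83.3])]
jar [(0.77, [266.3, 42.8, 60.3, 61.1])]
saucer []
mill [(0.65, [353.1, 152.6, 121.0, 107.3])]
spatula [(0.83, [162.2, 219.2, 152.2, 42.0])]
jar (array([0.54768818, 0.23128888]), np.float64(0.13119152948027235))
pile (array([0.54887881, 0.23379827, 0.11934372]), np.float64(0.0696404187531271))
mid (array([0.54887881, 0.23379827, 0.11934372]), np.float64(0.0696404187531271))
mat (array([0.53704861, 0.23470275, 0.14941428]), np.float64(0.04954206186251442))
sp (array([ 0.53721761,  0.01333372, -0.18356384]), np.float64(0.05367632165308123))
mill (array([0.65298817, 0.12317692]), np.float64(0.20248756218916053))
4.8167 [0.53028211 0.11872829 0.27128755] [ 7.25771433e-02  2.43341870e-01  4.92258101e-02  1.37661198e+00
 -1.22765686e-04  1.64552631e+00]
```

View pics/wpile.png

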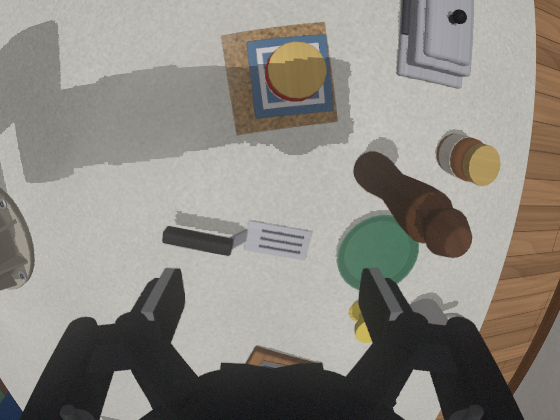

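{"name": "send_rows", "arguments": {"series": [3,0.4,0,0,0,-7,1,6,0.8,0,0,0,-14,1,9,1.4,0,0,0,-21,1,11.3,1.8,0,0,0,-28,1,11.3,1.8,0,0,0,-35,1,11.3,1.8,0,0,0,-42,1,11.3,1.8,0,0,0,-49,1,11.3,1.8,0,0,0,-56,1,11.3,1.8,0,0,0,-63,1,11.3,1.8,0,0,0,-70,1]}}

```text
clock: 5.65
tcp_pos: [0.5485, 0.2319, 0.2711]
orientation: [-0.0, 0.172, 0.985, -0.0]
wrist_force: [0.8, -0.2, -0.5]
finger_gap: 0.0855
```

{"name": "send_rows", "arguments": {"series": [0,0,2,0,0,-7,1,0,0,4,0,0,-14,1,0,0,7,0,0,-20,1,0,0,10,0,0,-20,1,0,0,10,0,0,-20,1,0,0,10,0,0,-20,1]}}

```text
clock: 6.15
tcp_pos: [0.547, 0.2317, 0.1699]
orientation: [-0.002, 0.001, 1.0, -0.001]
wrist_force: [-0.1, -0.5, -0.3]
finger_gap: 0.0854
```

```bash
cat > st.py <<'E'
from h import *
s=get_state(); r=rot(s['orientation']); M=r.as_matrix()
print(s['clock'],'tcp',s['tcp_pos'].round(4),'tool x',M[:,0].round(3),'z',M[:,2].round(3),'gap',round(s['finger_gap'],4),'F',s['wrist_force'].round(1),'T',s['ft_torque'].round(2),'j',s['joint_pos'].round(2))
import sys
if len(sys.argv)>2:
    t=np.array([float(v) for v in sys.argv[1:4]]); print('move tool cm',(M.T@(t-s['tcp_pos'])*100).round(2))
    if len(sys.argv)>4:
        d=float(sys.argv[4])-np.arctan2(-M[1,0],-M[0,0]); print('tool-z deg',np.degrees(-d).round(2))
E
python3 st.py .548 .232 .07 0
```

```text
6.15 tcp [0.547  0.2317 0.1699] tool x [-1.     0.002  0.004] z [-0.004 -0.001 -1.   ] gap 0.0854 F [-0.1 -0.5 -0.3] T [ 0.06 -0.04 -0.03] j [ 0.27  0.38 -0.01  1.18 -0.    0.27]
move tool cm [-0.15  0.04  9.99]
tool-z deg -0.11
```

{"name": "send_rows", "arguments": {"series": [0,0,3,0,0,0,1,0,0,6,0,0,0,1,0,0,9,0,0,0,1,0,0,10,0,0,0,1,0,0,10,0,0,0,1,0,0,10,0,0,0,0.5,0,0,10,0,0,0,0.5,0,0,10,0,0,0,0.5,0,0,10,0,0,0,0.5,0,0,10,0,0,0,0.5], "newtons": 40}}

```text
clock: 6.98
tcp_pos: [0.5503, 0.2334, 0.0745]
orientation: [0.003, 0.0, 1.0, 0.001]
wrist_force: [-0.5, -1.0, 6.8]
finger_gap: 0.0562
```

{"name": "send_rows", "arguments": {"series": [0,0,0,0,0,0,0.5,0,0,0,0,0,0,0.5,0,0,-1,0,0,0,0.5,0,0,-2,0,0,0,0.5,0,0,-3,0,0,0,0.5,0,0,-4,0,0,0,0.5]}}

```text
clock: 7.48
tcp_pos: [0.5483, 0.2331, 0.1129]
orientation: [0.0, -0.0, 1.0, 0.0]
wrist_force: [0.1, 0.0, -2.9]
finger_gap: 0.0564
```

```bash
python3 st.py .5 .0 .11 0
```

```text
7.4833 tcp [0.5483 0.2331 0.1129] tool x [-1.    -0.    -0.001] z [ 0.001  0.    -1.   ] gap 0.0564 F [ 0.1  0.  -2.9] T [-0.03 -0.04 -0.01] j [ 0.27  0.41 -0.11  1.05  0.    0.27]
move tool cm [  4.83 -23.31   0.28]
tool-z deg 0.01
```

{"name": "send_rows", "arguments": {"series": [1.5,-3.5,0,0,0,0,0.5,3,-7,0,0,0,0,0.5,4.5,-10.5,0,0,0,0,0.5,4.8,-14.5,0,0,0,0,0.5,4.8,-18.5,0,0,0,0,0.5,4.8,-22.5,0,0,0,0,0.5,3,-23.9,0,0,0,0,0.5,0,-23.9,0,0,0,0,0.5,-4,-23.9,0,0,0,0,0.5,-7.5,-23.9,0,0,0,0,0.5]}}

```text
clock: 8.32
tcp_pos: [0.6251, -0.0071, 0.1128]
orientation: [0.001, 0.001, 1.0, -0.0]
wrist_force: [0.9, -1.5, -2.4]
finger_gap: 0.0566
```

{"name": "send_rows", "arguments": {"series": [-3.5,0,0,0,0,0,0.5,-6.15,0,0,0,0,0,0.5,-6.15,0,0,0,0,0,0.5,-6.15,0,0,0,0,0,0.5]}}

```text
clock: 8.65
tcp_pos: [0.6855, -0.006, 0.111]
orientation: [-0.0, -0.0, 1.0, 0.0]
wrist_force: [-1.3, -0.2, -2.0]
finger_gap: 0.0566
```

```bash
python3 - <<'E'
from h import *
up=lambda z,P:[p+[0,0,z] for p in P]
o=[];os=[]
for c in("scene","side"):
    ci=camera_info(c); read_camera(c)
    d=silhouettes(c,"jar"); s=silhouettes(c,"saucer")
    for e in d[:3]:
        ys,xs=np.nonzero(e['pixels']); b=back(ci,[xs.mean(),ys.mean()],.12,False)[0]; print(c,round(float(e['p']),2),e['box'],b.round(3))
        if np.hypot(b[0]-.685,b[1]+.006)<.06: v=fit([(ci,e['pixels'],False)],up(.084,[cyl(.029,.085)]),(.685,-.006),False); print(v)
E
python3 st.py .6846 -.006 .035 0
```

```text
scene 0.85 [374.5, 213.8, 27.9, 38.2] [0.808 0.094 0.12 ]
scene 0.62 [303.5, 213.0, 31.3, 34.0] [ 0.698 -0.009  0.12 ]
(array([ 0.68970977, -0.00904596]), np.float64(0.4582392776529137))
side 0.66 [242.4, 171.5, 11.7, 39.6] [ 0.666 -0.005  0.12 ]
(array([ 0.6649654 , -0.01118211]), np.float64(0.6788573901755648))
side 0.62 [163.7, 242.9, 36.7, 40.1] [0.755 0.197 0.12 ]
8.95 tcp [ 0.6836 -0.0059  0.112 ] tool x [-1. -0. -0.] z [ 0. -0. -1.] gap 0.0564 F [ 0.5  0.3 -2.3] T [-0.03 -0.02 -0.04] j [-0.13  0.58  0.16  1.15 -0.   -0.13]
move tool cm [-0.09 -0.01  7.7 ]
tool-z deg 0.0
```

{"name": "send_rows", "arguments": {"series": [0,0,2.5,0,0,0,0.5,0,0,5,0,0,0,0.5,0,0,6.5,0,0,0,0.5,0,0,7,0,0,0,0.5,0,0,7.3,0,0,0,0.5,0,0,7.5,0,0,0,0.5,0,0,7.6,0,0,0,0.5,0,0,7.6,0,0,0,0.5]}}

```text
clock: 9.62
tcp_pos: [0.6854, -0.0061, 0.0368]
orientation: [0.001, 0.0, 1.0, -0.0]
wrist_force: [0.1, 0.5, -2.0]
finger_gap: 0.0563
```

{"name": "send_rows", "arguments": {"series": [0,0,0.1,0,0,0,0.5,0,0,0.1,0,0,0,0.5]}}

```text
clock: 9.78
tcp_pos: [0.6855, -0.0062, 0.0366]
orientation: [0.001, -0.0, 1.0, -0.0]
wrist_force: [-2.1, -0.9, 4.8]
finger_gap: 0.0563
```

{"name": "send_rows", "arguments": {"series": [0,0,0.1,0,0,0,0.5,0,0,0.1,0,0,0,0.5]}}

```text
clock: 9.95
tcp_pos: [0.6856, -0.0061, 0.0365]
orientation: [0.002, -0.0, 1.0, -0.0]
wrist_force: [-4.0, 0.3, 10.7]
finger_gap: 0.0561
```

{"name": "send_rows", "arguments": {"series": [0,0,-0.1,0,0,0,0.8,0,0,-0.1,0,0,0,1,0,0,-0.1,0,0,0,1,0,0,-0.1,0,0,0,1,0,0,-2,0,0,0,1,0,0,-5,0,0,0,1,0,0,-9,0,0,0,1,0,0,-12,0,0,0,1,3,0,-12,0,0,0,1,7,0.5,-12,0,0,0,1]}}

```text
clock: 10.78
tcp_pos: [0.6192, -0.0023, 0.1562]
orientation: [0.005, 0.0, 1.0, -0.001]
wrist_force: [-0.7, 0.9, 0.2]
finger_gap: 0.0855
```

{"name": "send_rows", "arguments": {"series": [4,0.5,0,0,0,5,1,8,1.5,0,0,0,10.6,1,12,2.5,1,0,0,10.6,1,16,3.4,3,0,0,10.6,1,18.1,3.4,5,0,0,10.6,1,18.1,3.4,6.5,0,0,10.6,1,18.1,3.4,6.5,0,0,10.6,1]}}

```text
clock: 11.37
tcp_pos: [0.4295, 0.0336, 0.0858]
orientation: [-0.003, 0.092, 0.996, 0.0]
wrist_force: [-0.1, 0.1, -0.3]
finger_gap: 0.0851
```

```bash
python3 - <<'E'
from h import *
import pickle
up=lambda z,P:[p+[0,0,z] for p in P]
ci=camera_info("side"); read_camera("side")
cv2.imwrite("pics/side2.png",read_camera("side"))
for e in silhouettes("side","jar")[:3]: print('jar',round(float(e['p']),2),e['box'],fit([(ci,e['pixels'],False)],up(.006,[cyl(.029,.085)]),(.685,-.006),False) if e['box'][0]>200 else '')
e=silhouettes("side","tile_mid")[0]; m=e['pixels']; print(e['p'],fit([(ci,m,False)],up(.024,T1)+up(.004,T1),(.549,.233,.119)))
e=silhouettes("side","spatula")[0]; print(e['p'],fit([(ci,e['pixels'],False)],SPAT,(.537,.013,-.187)))
ci=camera_info("scene"); read_camera("scene")
for e in silhouettes("scene","jar")[:3]: print('jar',round(float(e['p']),2),e['box'],fit([(ci,e['pixels'],False)],up(.006,[cyl(.029,.085)]),(.685,-.006),False) if e['box'][0]<350 else '')
E
python3 st.py .434 .0326 .026 -.185
```

```text
jar 0.89 [236.5, 192.6, 22.2, 37.9] (array([ 0.67219803, -0.01608478]), np.float64(0.6391369047622628))
jar 0.32 [221.4, 202.8, 48.6, 41.5] (array([0.64291864, 0.02161983]), np.float64(0.5765595463141554))
0.71 (array([0.5493435 , 0.22492787, 0.11658215]), np.float64(0.10944963655281015))
0.87 (array([ 0.53711585,  0.01389051, -0.18584135]), np.float64(0.19287949921815895))
jar 0.88 [375.9, 217.2, 27.1, 34.2] 
jar 0.61 [301.7, 225.6, 30.2, 40.0] (array([ 0.6863358 , -0.00745068]), np.float64(0.1262191623647433))
11.7167 tcp [0.4352 0.0327 0.0892] tool x [-0.983  0.184 -0.002] z [ 0.002 -0.    -1.   ] gap 0.0856 F [0.7 0.3 0.8] T [-0.01  0.01 -0.01] j [-0.11  0.15 -0.54  0.88 -0.    0.08]
move tool cm [ 0.13 -0.04  6.32]
tool-z deg -0.01
```

View pics/side2.png

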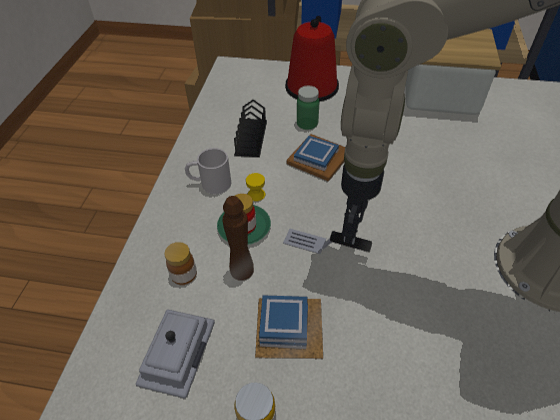

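```bash
python3 - <<'E'
from h import *
import pickle
up=lambda z,P:[p+[0,0,z] for p in P]
ob=[]
for c in("side","scene"):
    ci=camera_info(c)
    d=silhouettes(c,"tile_mid"); 
    for e in d[:3]: print(c,e['p'],e['box'])
    m=d[0]['pixels']; g=silhouettes(c,"mill")[0]['pixels']
    ob.append((ci,m,False,cv2.dilate(g.astype(np.uint8),np.ones((3,3)))))
    print('mid',fit(ob[-1:],up(.024,T1),(.549,.23,.119)),'both',fit(ob[-1:],up(.024,T1)+up(.004,T1),(.549,.23,.119)))
ci,D=pickle.load(open("d2.pkl","rb"))
for it in (0,3):
  j=cv2.dilate(D['jar'][0]['pixels'].astype(np.uint8),np.ones((1+it,1+it)))
  ob2=ob+[(ci,D['tile_mid'][0]['pixels'],True,j)]
  print('w',fit(ob2[-1:],up(.024,T1),(.549,.23,.119)),'all',fit(ob2,up(.024,T1),(.549,.23,.119)))
E
```

```text
side 0.71 [256.1, 296.3, 51.7, 46.5]
side 0.38 [236.0, 192.3, 22.3, 38.3]
mid (array([0.54798811, 0.23407328, 0.12036545]), np.float64(0.03437815975776459)) both (array([0.54966369, 0.22534007, 0.13193662]), np.float64(0.10756267554390608))
scene 0.66 [317.1, 149.7, 43.4, 32.8]
scene 0.35 [373.4, 214.7, 27.2, 39.9]
scene 0.34 [328.4, 153.8, 30.6, 76.1]
mid (array([0.54883777, 0.2322179 , 0.11274492]), np.float64(0.06861443116588117)) both (array([0.5488003 , 0.23452825, 0.08621561]), np.float64(0.2170196952817287))
w (array([0.54888538, 0.23381518, 0.11938381]), np.float64(0.06998256122554558)) all (array([0.54860748, 0.23392609, 0.12862826]), np.float64(0.062370267740074294))
w (array([0.54901293, 0.23385534, 0.11694447]), np.float64(0.06658097686407316)) all (array([0.54851297, 0.23402277, 0.12137702]), np.float64(0.061389192984604955))
```

{"name": "send_rows", "arguments": {"series": [0,0,3,0,0,0,1,0,0,5.5,0,0,0,1,0,0,6.3,0,0,0,1,0,0,6.3,0,0,0,1,0,0,6.3,0,0,0,0.4,0,0,6.3,0,0,0,0,0,0,6.3,0,0,0,0,0,0,6.3,0,0,0,0,0,0,6.3,0,0,0,0,0,0,6.3,0,0,0,0], "newtons": 100}}

```text
clock: 12.75
tcp_pos: [0.434, 0.0329, 0.026]
orientation: [0.001, 0.092, 0.996, -0.0]
wrist_force: [-0.7, -0.9, 4.1]
finger_gap: 0.0162
```

{"name": "send_rows", "arguments": {"series": [0,0,0,0,0,0,0,0,0,0,0,0,0,0,0,0,0,0,0,0,0,0,0,0,0,0,0,0]}}

```text
clock: 13.08
tcp_pos: [0.434, 0.0329, 0.0259]
orientation: [0.001, 0.092, 0.996, -0.0]
wrist_force: [-1.6, -0.5, 5.5]
finger_gap: 0.0166
```

```bash
python3 st.py .434 .0326 .026 -.185
```

```text
13.0833 tcp [0.434  0.0329 0.0259] tool x [-0.983  0.184 -0.001] z [ 0.001 -0.    -1.   ] gap 0.0166 F [-1.6 -0.5  5.5] T [-0.1   0.05 -0.05] j [-0.11  0.23 -0.63  0.72 -0.    0.08]
move tool cm [-0.   -0.03 -0.01]
tool-z deg -0.0
```

{"name": "send_rows", "arguments": {"series": [0,0,-1,0,0,0,0,0,0,-3,0,0,0,0,0,0,-5,0,0,0,0,0,0,-7,0,0,0,0,0,0,-7,0,0,0,0]}}

```text
clock: 13.5
tcp_pos: [0.4357, 0.0328, 0.0984]
orientation: [0.003, 0.092, 0.996, -0.0]
wrist_force: [1.1, 0.4, -0.7]
finger_gap: 0.0165
```

```bash
python3 st.py .3448 -.1992 .075 -.316; python3 - <<'E'
from h import *
up=lambda z,P:[p+[0,0,z] for p in P]
for c in("side","scene"):
    ci=camera_info(c); im=read_camera(c); cv2.imwrite(f"pics/{c}3.png",im)
    e=silhouettes(c,"spatula")[0]; m=e['pixels']; 
    print(e['p'],fit([(ci,m,False)],up(.07,SPAT),(.537,.013,-.187)))
i1=cv2.imread("pics/side3.png")[120:260,230:440]; i2=cv2.imread("pics/scene3.png")[120:260,210:420]
cv2.imwrite("pics/lift.png",cv2.resize(np.hstack([i1,i2]),None,fx=1.9,fy=1.9,interpolation=cv2.INTER_CUBIC))
E
```

```text
13.5 tcp [0.4357 0.0328 0.0984] tool x [-0.983  0.184 -0.005] z [ 0.005 -0.001 -1.   ] gap 0.0165 F [ 1.1  0.4 -0.7] T [-0.01  0.04 -0.01] j [-0.11  0.14 -0.53  0.9   0.    0.08]
move tool cm [  4.68 -24.48   2.3 ]
tool-z deg 7.51
0.7 (array([ 0.53863521,  0.01204513, -0.18814451]), np.float64(0.23600143575072796))
0.91 (array([ 0.5360759 ,  0.01194776, -0.2287811 ]), np.float64(0.3024948024955275))
```

View pics/lift.png

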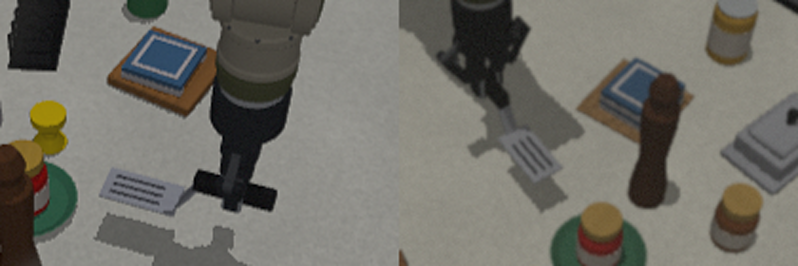

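{"name": "send_rows", "arguments": {"series": [0.7,-4,0,0,0,1,0,1.4,-8,0,0,0,3,0,2.1,-12,0,0,0,5,0,2.9,-16,0.5,0,0,7.5,0,3.6,-20,1,0,0,7.5,0,4.5,-24,2,0,0,7.5,0,4.5,-24.5,2,0,0,7.5,0,4.5,-24.5,2,0,0,7.5,0,4.5,-24.5,2,0,0,7.5,0,4.5,-24.5,2,0,0,7.5,0]}}

```text
clock: 14.53
tcp_pos: [0.344, -0.1981, 0.0747]
orientation: [-0.001, 0.157, 0.988, 0.001]
wrist_force: [-0.0, 0.5, -0.8]
finger_gap: 0.0164
```

```bash
for i in 1 2 3; do python3 st.py .3448 -.1992 .047 -.316; done; cat > sp.py <<'E'
# fit spatula pitch & heights from blade in side+scene: pose = tool pose, spatula rigid with unknown pitch/offset
from h import *
import sys
s=get_state(); M=rot(s['orientation']).as_matrix(); t=s['tcp_pos']; yaw=np.arctan2(-M[1,0],-M[0,0])
obs=[]
for c in("side","scene"):
    ci=camera_info(c); im=read_camera(c); cv2.imwrite(f"pics/{c}_{sys.argv[1]}.png",im)
    e=silhouettes(c,"spatula")[0]; obs.append((ci,e['pixels'])); print(c,e['p'],e['box'])
def pts(v):
    dx,dy,dz,pit,dyaw=v
    Rt=R.from_euler('z',yaw+dyaw/10)*R.from_euler('y',pit/10)
    g=np.array([-.105,0,.045])
    return [Rt.apply(P-g)+t+[0,0,.0190]+R.from_euler('z',yaw).apply(np.array([dx,dy,dz])/100) for P in SPAT]
def cost(v,ob=obs):
    c=0; 
    for ci,k in ob:
        m=render(ci,pts(v),False,3)
        # only score the blade side: pixels covered by gripper masked (handle)
        u=np.zeros((420,560),np.uint8); h=cv2.convexHull(proj(ci,pts(v)[1],False).round().astype(np.int32)); cv2.fillConvexPoly(u,h,1)
        w=1-cv2.dilate(u,np.ones((5,5)))
        c+=1-(np.minimum(m,k)*w).sum()/(np.maximum(m,k)*w).sum()
    return c+.002*(v**2/np.array([.2,.2,.2,.3,.3])**2).sum()
x=np.zeros(5); sx=np.vstack([x]+[np.eye(5)[i]*.3 for i in range(5)])
b=minimize(cost,x,method='Nelder-Mead',options=dict(initial_simplex=sx,maxiter=250)); print(b.x.round(3),b.fun,cost(x))
E
python3 sp.py a
```

```text
14.5333 tcp [ 0.344  -0.1981  0.0747] tool x [-0.951  0.309  0.002] z [-0.001  0.002 -1.   ] gap 0.0164 F [-0.   0.5 -0.8] T [-0.01  0.08  0.01] j [-0.73  0.09 -0.64  0.84  0.   -0.41]
move tool cm [-0.11 -0.08  2.77]
tool-z deg 0.08
14.5333 tcp [ 0.344  -0.1981  0.0747] tool x [-0.951  0.309  0.002] z [-0.001  0.002 -1.   ] gap 0.0164 F [-0.   0.5 -0.8] T [-0.01  0.08  0.01] j [-0.73  0.09 -0.64  0.84  0.   -0.41]
move tool cm [-0.11 -0.08  2.77]
tool-z deg 0.08
14.5333 tcp [ 0.344  -0.1981  0.0747] tool x [-0.951  0.309  0.002] z [-0.001  0.002 -1.   ] gap 0.0164 F [-0.   0.5 -0.8] T [-0.01  0.08  0.01] j [-0.73  0.09 -0.64  0.84  0.   -0.41]
move tool cm [-0.11 -0.08  2.77]
tool-z deg 0.08
side 0.81 [336.0, 149.3, 80.5, 23.9]
scene 0.59 [159.7, 183.7, 34.1, 71.3]
[-0.014 -0.099 -0.033  0.164  0.009] 0.12526216718949867 0.16603814315988774
```

{"name": "send_rows", "arguments": {"series": [-0.1,-0.1,1,0,0,0,0,-0.1,-0.1,2,0,0,0,0,-0.1,-0.1,2.7,0,0,0,0,-0.1,-0.1,2.7,0,0,0,0,-0.1,-0.1,2.7,0,0,0,0]}}

```text
clock: 15.15
tcp_pos: [0.3448, -0.2, 0.0481]
orientation: [-0.0, 0.157, 0.988, 0.0]
wrist_force: [0.3, 1.2, -1.0]
finger_gap: 0.0164
```

```bash
python3 st.py .3448 -.1992 .048 -.316; python3 sp.py b; python3 - <<'E'
import cv2,numpy as np
i1=cv2.imread("pics/side_b.png")[110:210,270:430]; i2=cv2.imread("pics/scene_b.png")[180:320,130:290]
i1=cv2.resize(i1,None,fx=2.5,fy=2.5,interpolation=cv2.INTER_CUBIC);i2=cv2.resize(i2,None,fx=2.4,fy=2.4,interpolation=cv2.INTER_CUBIC)
o=np.zeros((340,790,3),np.uint8); o[:250,:400]=i1; o[:336,400:784]=i2; cv2.imwrite("pics/pre.png",o)
E
```

```text
15.15 tcp [ 0.3448 -0.2     0.0481] tool x [-0.951  0.31   0.001] z [-0.001  0.001 -1.   ] gap 0.0164 F [ 0.3  1.2 -1. ] T [ 0.02  0.1  -0.02] j [-0.73  0.13 -0.68  0.76  0.   -0.41]
move tool cm [0.02 0.08 0.01]
tool-z deg 0.07
side 0.83 [334.0, 156.7, 79.0, 21.1]
scene 0.66 [160.4, 190.3, 38.3, 70.3]
[-0.089 -0.126 -0.177  0.075 -0.01 ] 0.13271271095425474 0.21634794473125352
```

View pics/pre.png

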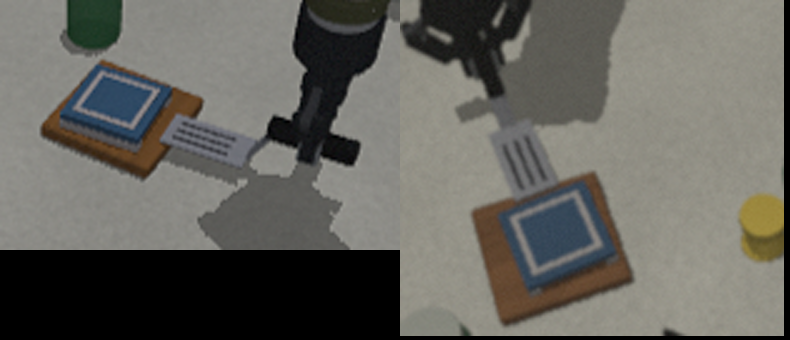

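{"name": "send_rows", "arguments": {"series": [-1,0.1,-0.1,0,0,0,0,-2.5,0.1,-0.1,0,0,0,0,-4,0.1,-0.1,0,0,0,0,-5.5,0.1,-0.1,0,0,0,0,-5.5,0.1,-0.1,0,0,0,0]}}

```text
clock: 15.77
tcp_pos: [0.4015, -0.2192, 0.0502]
orientation: [0.002, 0.157, 0.988, -0.001]
wrist_force: [1.0, -0.4, -1.0]
finger_gap: 0.0163
```

{"name": "send_rows", "arguments": {"series": [-1.5,0,0,0,0,0,0,-3,0,0,0,0,0,0,-4,0,0,0,0,0,0,-4.5,0,0,0,0,0,0,-4.5,0,0,0,0,0,0,-4.5,0,0,0,0,0,0]}}

```text
clock: 16.27
tcp_pos: [0.4398, -0.2306, 0.0491]
orientation: [-0.0, 0.157, 0.988, 0.0]
wrist_force: [-0.7, 0.6, -1.4]
finger_gap: 0.0165
```

```bash
python3 st.py .4408 -.2306 .049 -.316; cat > tl.py <<'E'
from h import *
import sys
z=float(sys.argv[1]); x0=[float(v) for v in sys.argv[2:5]]
up=lambda P:[p+[0,0,z] for p in P]
ob=[]
for c in("side","scene"):
    ci=camera_info(c); im=read_camera(c); cv2.imwrite(f"pics/{c}_{sys.argv[5]}.png",im)
    for e in silhouettes(c,"tile")[:3]:
        ys,xs=np.nonzero(e['pixels']); b=back(ci,[xs.mean(),ys.mean()],z+.015,False)[0]
        print(c,round(float(e['p']),2),e['box'],b.round(3))
        if np.hypot(b[0]-x0[0],b[1]-x0[1])<.05:
            ob.append((ci,e['pixels'],False)); print('  ',fit(ob[-1:],up(T1),x0)); break
print('all',fit(ob,up(T1),x0))
E
python3 tl.py .018 .5444 -.2645 -.316 c
```

```text
16.2667 tcp [ 0.4398 -0.2306  0.0491] tool x [-0.951  0.311  0.001] z [-0.001  0.001 -1.   ] gap 0.0165 F [-0.7  0.6 -1.4] T [0.11 0.17 0.05] j [-0.64  0.3  -0.45  0.82 -0.   -0.33]
move tool cm [-0.1   0.03  0.01]
tool-z deg 0.01
side 0.73 [295.8, 134.9, 41.6, 35.1] [ 0.544 -0.257  0.033]
   (array([ 0.54384761, -0.26424172, -0.31302371]), np.float64(0.07735480722393617))
scene 0.88 [170.9, 255.6, 52.3, 45.5] [ 0.547 -0.267  0.033]
   (array([ 0.54520082, -0.26520772, -0.31208458]), np.float64(0.0631900798375653))
all (array([ 0.54495885, -0.26465659, -0.3239862 ]), np.float64(0.07245650040185742))
```

{"name": "send_rows", "arguments": {"series": [0,0,-0.3,0,0,0,0,0,0,-0.5,0,0,0,0,0,0,-0.7,0,0,0,0,0,0,-0.9,0,0,0,0,0,0,-1.1,0,0,0,0,0,0,-1.4,0,0,0,0,0,0,-1.7,0,0,0,0,0,0,-2,0,0,0,0,0,0,-2,0,0,0,0,0,0,-2,0,0,0,0], "newtons": 115}}

```text
clock: 17.3
tcp_pos: [0.4405, -0.2311, 0.0696]
orientation: [0.0, 0.157, 0.988, -0.0]
wrist_force: [0.3, 0.1, -3.1]
finger_gap: 0.0162
```

```bash
python3 st.py .4398 -.2306 .069 -.316; python3 tl.py .034 .5444 -.2645 -.316 d; python3 - <<'E'
import cv2,numpy as np
i1=cv2.imread("pics/side_d.png")[90:210,250:410]; i2=cv2.imread("pics/scene_d.png")[180:320,130:290]
i1=cv2.resize(i1,None,fx=2.5,fy=2.5,interpolation=cv2.INTER_CUBIC);i2=cv2.resize(i2,None,fx=2.4,fy=2.4,interpolation=cv2.INTER_CUBIC)
o=np.zeros((340,790,3),np.uint8); o[:300,:400]=i1; o[:336,400:784]=i2; cv2.imwrite("pics/lifted.png",o)
E
```

```text
17.3 tcp [ 0.4405 -0.2311  0.0696] tool x [-0.951  0.311 -0.001] z [ 0.001 -0.    -1.   ] gap 0.0162 F [ 0.3  0.1 -3.1] T [ 0.13  0.25 -0.01] j [-0.64  0.28 -0.42  0.87  0.   -0.33]
move tool cm [0.08 0.03 0.06]
tool-z deg 0.0
side 0.88 [293.4, 130.5, 45.5, 32.8] [ 0.545 -0.258  0.049]
   (array([ 0.54344923, -0.26464758, -0.29246517]), np.float64(0.06597640260142934))
scene 0.64 [168.6, 254.0, 54.3, 44.4] [ 0.547 -0.267  0.049]
   (array([ 0.54541569, -0.26660783, -0.31142808]), np.float64(0.03994824518904094))
all (array([ 0.54512306, -0.26633735, -0.29886918]), np.float64(0.05654431216082828))
```

View pics/lifted.png

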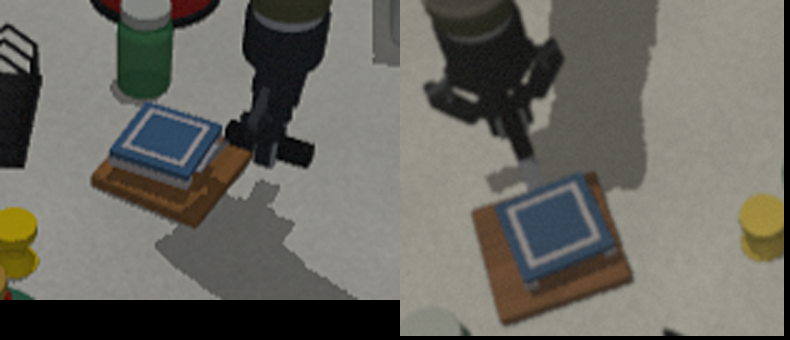

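{"name": "send_rows", "arguments": {"series": [0.25,0.3,-0.4,0,0,0,0,0.75,1,-0.9,0,0,-0.5,0,1.4,1.9,-1.4,0,0,-1,0,2.3,3.1,-2,0,0,-2,0,3.4,4.5,-2.6,0,0,-3,0,4.5,6,-3.2,0,0,-4.5,0,5.6,7.4,-3.7,0,0,-6,0,6.7,8.8,-4,0,0,-7.5,0,7.6,10,-4,0,0,-9,0,8.35,11.1,-4,0,0,-10,0]}}

```text
clock: 18.33
tcp_pos: [0.3942, -0.0973, 0.11]
orientation: [0.0, 0.069, 0.998, 0.0]
wrist_force: [0.6, 0.2, -4.0]
finger_gap: 0.0162
```

```bash
python3 st.py .395 .13 .11 0.03; python3 st.py .4399 .2208 .11 0.12|tail -2;
```

```text
18.3333 tcp [ 0.3942 -0.0973  0.11  ] tool x [-0.99   0.138 -0.001] z [ 0.001  0.    -1.   ] gap 0.0162 F [ 0.6  0.2 -4. ] T [0.01 0.31 0.01] j [-0.44  0.07 -0.57  0.93  0.   -0.3 ]
move tool cm [ 3.05 22.53  0.  ]
tool-z deg -9.64
move tool cm [-1.500e-01  3.214e+01  1.000e-02]
tool-z deg -14.8
```

{"name": "send_rows", "arguments": {"series": [0.05,0.4,0,0,0,0,0,0.15,1.2,0,0,0,-0.5,0,0.3,2.4,0,0,0,-1.5,0,0.6,4.2,0,0,0,-2.5,0,0.9,6.4,0,0,0,-3.5,0,1.2,8.8,0,0,0,-4.5,0,1.6,11.3,0,0,0,-6,0,1.9,13.8,0,0,0,-7.5,0,2.2,16.3,0,0,0,-8.5,0,2.6,18.6,0,0,0,-9.6,0]}}

```text
clock: 19.17
tcp_pos: [0.3964, 0.0898, 0.1094]
orientation: [0.001, -0.013, 1.0, 0.0]
wrist_force: [0.8, 0.8, -2.9]
finger_gap: 0.0161
```

```bash
python3 st.py .395 .19 .11 0.12;python3 st.py .4399 .2208 .11 0.12|tail -2;
```

```text
19.1667 tcp [0.3964 0.0898 0.1094] tool x [-1.    -0.027 -0.001] z [ 0.001  0.    -1.   ] gap 0.0161 F [ 0.8  0.8 -2.9] T [-0.02  0.23  0.06] j [ 0.02  0.07 -0.57  0.93  0.   -0.  ]
move tool cm [-0.13 10.02 -0.05]
tool-z deg -5.34
move tool cm [-4.7  12.98 -0.05]
tool-z deg -5.34
```

{"name": "send_rows", "arguments": {"series": [0,0.8,0,0,0,-0.5,0,0,2.4,0,0,0,-1.5,0,-0.1,4.4,0,0,0,-3,0,-0.4,6.6,0,0,0,-4,0,-1,8.6,0,0,0,-5.3,0,-2,10.4,0,0,0,-5.3,0,-3.2,11.8,0,0,0,-5.3,0,-4.2,12.7,0,0,0,-5.3,0,-4.7,13,0,0,0,-5.3,0,-4.7,13,0,0,0,-5.3,0]}}

```text
clock: 20.0
tcp_pos: [0.4408, 0.2199, 0.1092]
orientation: [0.0, -0.059, 0.998, -0.0]
wrist_force: [0.7, 0.4, -2.9]
finger_gap: 0.0164
```

{"name": "send_rows", "arguments": {"series": [0,0,0,0,0,0,0,0,0,0,0,0,0,0]}}

```text
clock: 20.17
tcp_pos: [0.4386, 0.2187, 0.109]
orientation: [-0.001, -0.059, 0.998, -0.0]
wrist_force: [-0.1, 0.1, -3.3]
finger_gap: 0.0162
```

```bash
python3 st.py .4399 .2208 .11 0.12; python3 tl.py .074 .5486 .2339 .12 e; python3 - <<'E'
import cv2,numpy as np
i1=cv2.imread("pics/side_e.png")[240:400,200:360]; i2=cv2.imread("pics/scene_e.png")[80:220,270:430]
i1=cv2.resize(i1,None,fx=2.4,fy=2.4,interpolation=cv2.INTER_CUBIC);i2=cv2.resize(i2,None,fx=2.4,fy=2.4,interpolation=cv2.INTER_CUBIC)
o=np.zeros((384,790,3),np.uint8); o[:384,:384]=i1; o[:336,400:784]=i2; cv2.imwrite("pics/overpile.png",o)
E
```

```text
20.1667 tcp [0.4386 0.2187 0.109 ] tool x [-0.993 -0.118  0.001] z [-0.001 -0.001 -1.   ] gap 0.0162 F [-0.1  0.1 -3.3] T [-0.05  0.26  0.05] j [ 0.3   0.23 -0.38  0.96 -0.    0.18]
move tool cm [-0.15  0.2  -0.1 ]
tool-z deg -0.12
side 0.93 [257.5, 284.2, 51.2, 48.7] [0.546 0.242 0.089]
   (array([0.54666116, 0.23703974, 0.15673772]), np.float64(0.045634507189395435))
scene 0.94 [315.4, 138.5, 50.4, 32.1] [0.544 0.233 0.089]
   (array([0.54729955, 0.2347695 , 0.12498821]), np.float64(0.1655741684883073))
all (array([0.54748882, 0.23678831, 0.14738661]), np.float64(0.10900947521256188))
```

View pics/overpile.png

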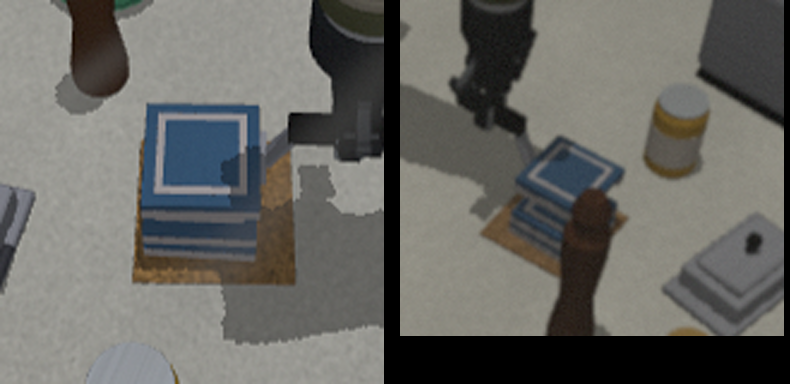

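```bash
cat > ring.py <<'E'
from h import *
def ring(cam,png,x0,ztop):
    """white square on a tile top: fit with sub-pixel model: blue/white contrast. returns x,y,yaw,size"""
    im=cv2.imread(png).astype(np.float32); ci=camera_info(cam)
    g=np.arange(-50,50.5,.5)/1000; X,Y=np.meshgrid(g,g)
    P=place(np.c_[X.ravel(),Y.ravel(),0*X.ravel()+ztop],*x0); u=proj(ci,P,False).astype(np.float32)
    r=cv2.remap(im,u[:,0].reshape(X.shape),u[:,1].reshape(X.shape),cv2.INTER_CUBIC)
    sat=r[...,2]/(r[...,0]+1)   # red/blue: blue tile low, white ring high
    w=(sat>.72).astype(np.uint8)
    n,l,st,_=cv2.connectedComponentsWithStats(w)
    best=None
    for i in range(1,n):
        if st[i,4]<400: continue
        pts=np.argwhere(l==i)[:,::-1].astype(np.float32); (c,s,a)=cv2.minAreaRect(pts)
        if 45<max(s)/2<82 and min(s)/2>45 and (best is None or abs(c[0]-100)+abs(c[1]-100)<best[0]):
            best=(abs(c[0]-100)+abs(c[1]-100),c,s,a)
    if best is None: return None,r
    _,c,s,a=best; a=(a+45)%90-45
    d=R.from_euler('z',x0[2]).apply([(c[0]-100)*.0005,(c[1]-100)*.0005,0])
    return (round(x0[0]+d[0],4),round(x0[1]+d[1],4),round(x0[2]+np.radians(a),3),np.round(np.array(s)/2,1)),r
E
python3 - <<'E'
from ring import *
for n,a in dict(pile=("side","pics/side2.png",(.5486,.2339,.12),.044),board=("side","pics/side_c.png",(.5444,-.2645,-.316),.038),lifted=("side","pics/side_d.png",(.5444,-.2645,-.316),.054),
  now=("side","pics/side_e.png",(.5486,.2339,.12),.0935), s_now=("scene","pics/scene_e.png",(.5486,.2339,.12),.0935),s_board=("scene","pics/scene_c.png",(.5444,-.2645,-.316),.038),s_lift=("scene","pics/scene_d.png",(.5444,-.2645,-.316),.054)).items():
    v,r=ring(*a); print(n,v); cv2.imwrite(f"pics/r_{n}.png",r)
E
```

```text
pile (np.float64(0.5482), np.float64(0.2328), np.float64(0.12), array([72., 71.]))
board (np.float64(0.5434), np.float64(-0.2652), np.float64(-0.316), array([71.5, 74. ]))
lifted (np.float64(0.5448), np.float64(-0.2673), np.float64(-0.316), array([71.5, 74. ]))
now (np.float64(0.5471), np.float64(0.2355), np.float64(0.139), array([70.8, 72.3]))
s_now None
s_board (np.float64(0.5448), np.float64(-0.2665), np.float64(-0.316), array([74.5, 76. ]))
s_lift (np.float64(0.5453), np.float64(-0.2666), np.float64(-0.316), array([74.5, 76. ]))[ WARN:0@0.119] global loadsave.cpp:1063 imwrite_ Unsupported depth image for selected encoder is fallbacked to CV_8U.
```

{"name": "send_rows", "arguments": {"series": [0,0,0.3,0,0,0,0,0,0,0.8,0,0,0,0,0,0,1.3,0,0,0,0,0,0,1.8,0,0,0,0,0,0,2.1,0,0,0,0,0,0,2.2,0,0,0,0,0,0,2.2,0,0,0,0,0,0,2.2,0,0,0,0]}}

```text
clock: 21.03
tcp_pos: [0.4394, 0.2195, 0.0872]
orientation: [-0.0, -0.059, 0.998, -0.0]
wrist_force: [0.8, 0.2, -3.3]
finger_gap: 0.0159
```

```bash
python3 st.py .4399 .2208 .085 0.12; python3 tl.py .051 .5486 .2339 .12 f; python3 - <<'E'
from ring import *
for z in (.069,.071,.073):
  for c in("side","scene"): print(c,z,ring(c,f"pics/{c}_f.png",(.5486,.2339,.12),z)[0])
i1=cv2.imread("pics/side_f.png")[260:370,230:340]; i2=cv2.imread("pics/scene_f.png")[110:220,290:400]
o=np.hstack([cv2.resize(i,None,fx=3.6,fy=3.6,interpolation=cv2.INTER_CUBIC) for i in(i1,i2)]); cv2.imwrite("pics/near.png",o)
E
```

```text
21.0333 tcp [0.4394 0.2195 0.0872] tool x [-0.993 -0.118  0.   ] z [-0. -0. -1.] gap 0.0159 F [ 0.8  0.2 -3.3] T [ 0.01  0.3  -0.02] j [ 0.3   0.25 -0.41  0.91 -0.    0.18]
move tool cm [-0.06  0.12  0.22]
tool-z deg -0.07
side 0.93 [256.7, 289.7, 54.6, 48.2] [0.547 0.242 0.066]
   (array([0.547373  , 0.2375819 , 0.15449323]), np.float64(0.034389045678254626))
scene 0.93 [315.8, 144.3, 50.2, 31.9] [0.54  0.237 0.066]
   (array([0.54660437, 0.23980832, 0.13619687]), np.float64(0.24750499002071102))
all (array([0.54744258, 0.23853463, 0.13795914]), np.float64(0.14844327214072933))
side 0.069 (np.float64(0.5483), np.float64(0.2347), np.float64(0.142), array([71.2, 72.5]))
scene 0.069 None
side 0.071 (np.float64(0.548), np.float64(0.2358), np.float64(0.141), array([71. , 72.6]))
scene 0.071 None
side 0.073 (np.float64(0.5478), np.float64(0.237), np.float64(0.141), array([70.8, 72.2]))
scene 0.073 None
```

View pics/near.png

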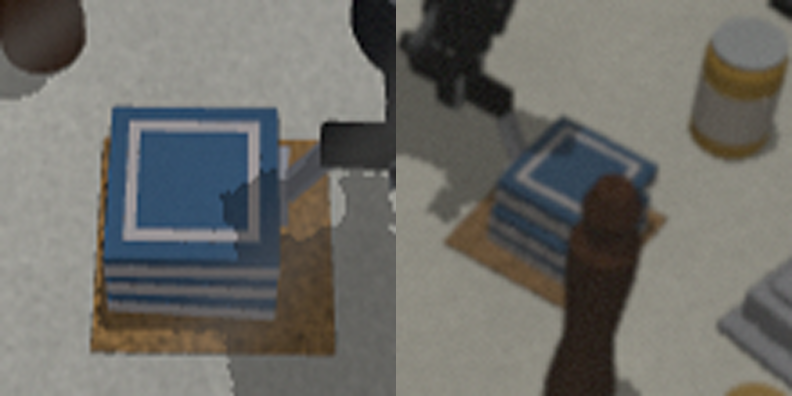

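```bash
cat > tmpl.py <<'E'
from h import *
g=np.arange(-44,44.5,1)/1000; X,Y=np.meshgrid(g,g); Q=np.c_[X.ravel(),Y.ravel()]
mx=np.abs(Q).max(1)
def obs(files):
    o=[]
    for c,f in files:
        im=cv2.GaussianBlur(cv2.imread(f),(0,0),.6).astype(np.float32); o.append((camera_info(c),im[...,2]/(im[...,0]+1)))
    return o
def fitring(files,x0,z0,freez=True,ro=.036,wi=.005):
    O=obs(files)
    T=1/(1+np.exp(-(mx-(ro-wi))/.0006))-1/(1+np.exp(-(mx-ro)/.0006))
    def cost(v):
        z=v[3]/100 if freez else z0
        P=place(np.c_[Q,0*mx+z],v[0]/100,v[1]/100,v[2]/10); s=0
        for ci,im in O:
            u=proj(ci,P,False).astype(np.float32); r=cv2.remap(im,u[:,0],u[:,1],cv2.INTER_LINEAR).ravel()
            ok=r<1.12; a=T[ok]-T[ok].mean(); b=r[ok]-r[ok].mean(); s+=1-(a*b).sum()/np.sqrt((a*a).sum()*(b*b).sum())
        return s
    x=np.array([x0[0]*100,x0[1]*100,x0[2]*10]+([z0*100] if freez else [])); n=len(x)
    sx=np.vstack([x]+[x+np.eye(n)[i]*.3 for i in range(n)])
    b=minimize(cost,x,method='Nelder-Mead',options=dict(initial_simplex=sx,xatol=.003,fatol=1e-5,maxiter=400)); v=b.x
    return (v*np.array([10,10,.1,10][:n])).round(3),round(b.fun,3)
E
python3 - <<'E'
from tmpl import *
p=(.5486,.2339,.12); t=(.5444,-.2645,-.316)
def both(k): return [("side",f"pics/side{k}.png"),("scene",f"pics/scene{k}.png")]
for n,k,x,z in(("pile","3",p,.044),("board","_c",t,.038),("lift","_d",t,.054),("hover","_e",p,.0935),("near","_f",p,.071)):
    f=both(k); print(n,'both',fitring(f,x,z),'side',fitring(f[:1],x,z,False),'scene',fitring(f[1:],x,z,False))
print('pile side2',fitring([("side","pics/side2.png")],p,.044,False))
E
```

```text
pile both (array([5.48541e+02, 2.32848e+02, 1.25000e-01, 4.22370e+01]), np.float64(0.64)) side (array([5.47954e+02, 2.33452e+02, 1.21000e-01]), np.float64(0.205)) scene (array([5.50365e+02, 2.32836e+02, 1.38000e-01]), np.float64(0.411))
board both (array([ 5.43656e+02, -2.66157e+02, -3.14000e-01,  3.57280e+01]), np.float64(0.532)) side (array([ 5.43473e+02, -2.63905e+02, -3.03000e-01]), np.float64(0.298)) scene (array([ 5.44934e+02, -2.66546e+02, -3.22000e-01]), np.float64(0.254))
lift both (array([ 5.45013e+02, -2.66816e+02, -3.10000e-01,  5.33210e+01]), np.float64(0.476)) side (array([ 5.44725e+02, -2.66358e+02, -3.13000e-01]), np.float64(0.25)) scene (array([ 5.45659e+02, -2.66790e+02, -3.13000e-01]), np.float64(0.228))
hover both (array([5.46973e+02, 2.35613e+02, 1.37000e-01, 9.29340e+01]), np.float64(0.559)) side (array([5.46917e+02, 2.35684e+02, 1.43000e-01]), np.float64(0.202)) scene (array([5.47589e+02, 2.35667e+02, 1.43000e-01]), np.float64(0.355))
near both (array([5.48060e+02, 2.36582e+02, 1.43000e-01, 7.12910e+01]), np.float64(0.616)) side (array([5.47825e+02, 2.36150e+02, 1.45000e-01]), np.float64(0.205)) scene (array([5.48694e+02, 2.37610e+02, 1.40000e-01]), np.float64(0.387))
pile side2 (array([5.47972e+02, 2.33453e+02, 1.21000e-01]), np.float64(0.205))
```

{"name": "send_rows", "arguments": {"series": [0,-0.05,0,0,0,0.6,0,0,-0.05,0,0,0,1.3,0,0,-0.05,0.2,0,0,1.3,0,0,-0.05,0.3,0,0,1.3,0,0,-0.05,0.3,0,0,1.3,0,0,-0.05,0.3,0,0,1.3,0]}}

```text
clock: 21.73
tcp_pos: [0.4393, 0.219, 0.0841]
orientation: [-0.0, -0.048, 0.999, -0.0]
wrist_force: [0.3, -0.1, -3.0]
finger_gap: 0.0165
```

```bash
cat > look.py <<'E'
from tmpl import *
import sys
k=sys.argv[1]; z=float(sys.argv[2]); p=(.548,.2334,.12)
for c in("side","scene"): cv2.imwrite(f"pics/{c}_{k}.png",read_camera(c))
f=[("side",f"pics/side_{k}.png"),("scene",f"pics/scene_{k}.png")]
print('both',fitring(f,p,z),'side',fitring(f[:1],p,z,False),'scene',fitring(f[1:],p,z,False))
E
python3 look.py g .068; python3 st.py .4399 .2208 .085 0.097
```

```text
both (array([5.48165e+02, 2.33524e+02, 1.24000e-01, 6.81240e+01]), np.float64(0.608)) side (array([5.48027e+02, 2.33187e+02, 1.22000e-01]), np.float64(0.197)) scene (array([5.48814e+02, 2.33966e+02, 1.17000e-01]), np.float64(0.397))
21.8333 tcp [0.4395 0.219  0.0843] tool x [-0.995 -0.096 -0.   ] z [ 0.  0. -1.] gap 0.0162 F [ 0.5  0.4 -3.3] T [-0.09  0.36 -0.01] j [ 0.3   0.25 -0.42  0.9  -0.    0.2 ]
move tool cm [-0.06  0.17 -0.07]
tool-z deg -0.06
```

{"name": "send_rows", "arguments": {"series": [0,0,0.1,0,0,0,0,0,0,0.2,0,0,0,0,0,0,0.3,0,0,0,0,0,0,0.4,0,0,0,0,0,0,0.5,0,0,0,0,0,0,0.5,0,0,0,0]}}

```text
clock: 22.33
tcp_pos: [0.4393, 0.2189, 0.079]
orientation: [-0.0, -0.048, 0.999, -0.0]
wrist_force: [-0.4, -0.3, -3.1]
finger_gap: 0.0165
```

{"name": "send_rows", "arguments": {"series": [0,0,0.1,0,0,0,0,0,0,0.2,0,0,0,0,0,0,0.2,0,0,0,0,0,0,0.2,0,0,0,0]}}

```text
clock: 22.67
tcp_pos: [0.4399, 0.2191, 0.0776]
orientation: [0.0, -0.048, 0.999, 0.0]
wrist_force: [-0.1, 1.2, -0.5]
finger_gap: 0.0162
```

{"name": "send_rows", "arguments": {"series": [0,0,0.1,0,0,0,0,0,0,0.1,0,0,0,0,0,0,0.1,0,0,0,0]}}

```text
clock: 22.92
tcp_pos: [0.4396, 0.219, 0.0764]
orientation: [0.0, -0.048, 0.999, 0.0]
wrist_force: [-0.5, -0.3, -1.5]
finger_gap: 0.0164
```

```bash
python3 look.py i .064; python3 st.py .4399 .2208 .085 0.097
```

```text
both (array([5.48537e+02, 2.33512e+02, 1.25000e-01, 6.22470e+01]), np.float64(0.596)) side (array([5.48088e+02, 2.34139e+02, 1.21000e-01]), np.float64(0.215)) scene (array([5.50434e+02, 2.32499e+02, 1.23000e-01]), np.float64(0.376))
23.0167 tcp [0.4396 0.219  0.0764] tool x [-0.995 -0.096 -0.   ] z [ 0.  0. -1.] gap 0.0164 F [ 0.3 -0.5 -2.6] T [-0.01  0.15  0.06] j [ 0.3   0.26 -0.43  0.88 -0.    0.2 ]
move tool cm [-0.05  0.17 -0.86]
tool-z deg -0.06
```

{"name": "send_rows", "arguments": {"series": [0,0,0.1,0,0,0,0,0.3,0,0.1,0,0,0,0,1,0,0.1,0,0,0,0,2,0,0.1,0,0,0,0,3,-0.1,0.1,0,0,0,0,4,-0.1,0.1,0,0,0,0,5,-0.1,0.1,0,0,0,0]}}

```text
clock: 23.6
tcp_pos: [0.3881, 0.213, 0.0752]
orientation: [-0.0, -0.048, 0.999, -0.0]
wrist_force: [-0.4, 0.3, -1.6]
finger_gap: 0.0159
```

```bash
python3 look.py j .064; python3 st.py .4399 .2208 .085 0.097
```

```text
both (array([5.48482e+02, 2.33464e+02, 1.23000e-01, 6.22380e+01]), np.float64(0.571)) side (array([5.48112e+02, 2.34160e+02, 1.21000e-01]), np.float64(0.202)) scene (array([5.50565e+02, 2.32639e+02, 1.18000e-01]), np.float64(0.37))
23.7 tcp [0.3871 0.2128 0.0751] tool x [-0.995 -0.097  0.002] z [-0.002 -0.001 -1.   ] gap 0.016 F [ 0.5 -0.1 -1.8] T [ 0.02  0.09 -0.05] j [ 0.32  0.18 -0.54  0.85  0.    0.22]
move tool cm [-5.33  0.28 -1.  ]
tool-z deg -0.02
```

{"name": "send_rows", "arguments": {"series": [1.5,0,0,0,0,0,0,3,-0.1,0,0,0,0,0,4.5,-0.1,0,0,0,0,0,6,-0.1,0,0,0,0,0,6,-1,-0.5,0,0,0,0,6,-4,-1,0,0,0,0,6,-7,-1,0,0,0,0,5,-10,-1,0,0,3,0,4,-13,-1,0,0,6,0,2,-16,-1,0,0,10,0]}}

```text
clock: 24.53
tcp_pos: [0.3847, 0.0503, 0.0858]
orientation: [0.0, 0.04, 0.999, -0.0]
wrist_force: [1.3, 1.6, -1.3]
finger_gap: 0.016
```

```bash
python3 st.py .434 .0329 .06 -0.185
```

```text
24.5333 tcp [0.3847 0.0503 0.0858] tool x [-0.997  0.081 -0.   ] z [ 0. -0. -1.] gap 0.016 F [ 1.3  1.6 -1.3] T [ 0.1   0.06 -0.01] j [-0.08  0.06 -0.65  0.86 -0.    0.  ]
move tool cm [-5.06 -1.34  2.58]
tool-z deg 5.97
```

{"name": "send_rows", "arguments": {"series": [-2,-0.5,1,0,0,3,0,-4,-1,2,0,0,6,0,-5.1,-1.3,3.5,0,0,6,0,-5.1,-1.3,4.6,0,0,6,0,-5.1,-1.3,5.3,0,0,6,0,-5.1,-1.3,5.6,0,0,6,0,-5.1,-1.3,5.6,0,0,6,0]}}

```text
clock: 25.12
tcp_pos: [0.4344, 0.035, 0.0289]
orientation: [-0.001, 0.092, 0.996, -0.0]
wrist_force: [0.2, 0.1, -1.1]
finger_gap: 0.0165
```

{"name": "send_rows", "arguments": {"series": [0,0,0.1,0,0,0,0,0,0,0.2,0,0,0,0,0,0,0.2,0,0,0,0]}}

```text
clock: 25.37
tcp_pos: [0.4354, 0.0352, 0.0278]
orientation: [0.001, 0.091, 0.996, -0.0]
wrist_force: [0.9, -0.1, -1.4]
finger_gap: 0.016
```

{"name": "send_rows", "arguments": {"series": [0,0,0.1,0,0,0,0,0,0,0.15,0,0,0,0,0,0,0.15,0,0,0,0]}}

```text
clock: 25.62
tcp_pos: [0.4353, 0.0352, 0.0262]
orientation: [0.0, 0.091, 0.996, 0.0]
wrist_force: [-0.7, 0.8, 2.6]
finger_gap: 0.0163
```

{"name": "send_rows", "arguments": {"series": [0,0,0.05,0,0,0,0,0,0,0.05,0,0,0,0,0,0,0.05,0,0,0,0.3,0,0,0,0,0,0,0.6,0,0,0,0,0,0,1,0,0,0,0,0,0,1,0,0,0,0,0,0,1,0,0,0,0,0,0,1,0,0,-1,0,0,0,1,0,0,-3,0,0,0,1], "newtons": 30}}

```text
clock: 26.45
tcp_pos: [0.4329, 0.0353, 0.0542]
orientation: [-0.002, 0.092, 0.996, 0.0]
wrist_force: [0.1, -0.1, -0.5]
finger_gap: 0.0858
```

{"name": "send_rows", "arguments": {"series": [0,0,-4,0,0,0,1,0,0,-8,0,0,0,1,0,0,-12,0,0,0,1,4,-4,-16,0,0,0,1,4,-8,-18,0,0,0,1,4,-10,-18,0,0,0,1,4,-10,-18,0,0,0,1,4,-10,-18,0,0,0,1]}}

```text
clock: 27.12
tcp_pos: [0.3776, -0.058, 0.2369]
orientation: [0.001, 0.094, 0.996, -0.0]
wrist_force: [0.3, 0.5, -0.1]
finger_gap: 0.0854
```

```bash
python3 look.py z .064; python3 st.py; python3 - <<'E'
from h import *
up=lambda z,P:[p+[0,0,z] for p in P]
for c in("side","scene"):
    ci=camera_info(c)
    e=silhouettes(c,"spatula")[0]; print(c,e['p'],fit([(ci,e['pixels'],False)],SPAT,(.537,.013,-.185)))
    for l,M,x,y in(("mat",[box(.13,.13,.004)],.537,.2345),("eggcup",[cyl(.024,.055)],.677,-.115),("mill",[cyl(.024,.23)],.66,.117),("mug",[cyl(.038,.09)],.787,-.136),("tin",[cyl(.033,.1)],.563,.425),("saucer",[np.vstack([cyl(.064,0,.014),cyl(.045,0,0)])],.684,-.006)):
        d=silhouettes(c,l)
        if d and l!="mat": print(l,round(float(d[0]['p']),2),fit([(ci,d[0]['pixels'],False)],M,(x,y),False)[0].round(4))
a=cv2.imread("pics/scene_z.png")[60:340,130:450]; b=cv2.imread("pics/side_z.png")[120:400,120:400]
cv2.imwrite("pics/final.png",cv2.resize(np.hstack([a,b]),None,fx=1.3,fy=1.3,interpolation=cv2.INTER_CUBIC))
E
```

```text
both (array([5.48590e+02, 2.33451e+02, 1.25000e-01, 6.21400e+01]), np.float64(0.6)) side (array([5.48140e+02, 2.34151e+02, 1.20000e-01]), np.float64(0.206)) scene (array([5.50657e+02, 2.32510e+02, 1.26000e-01]), np.float64(0.387))
27.2167 tcp [ 0.3774 -0.0559  0.2355] tool x [-0.983  0.183  0.   ] z [-0.     0.001 -1.   ] gap 0.0855 F [-0.4  0.5  0.2] T [ 0.04 -0.03 -0.03] j [-0.36 -0.06 -0.38  1.25  0.   -0.17]
side 0.78 (array([ 0.538103  ,  0.01583289, -0.18858845]), np.float64(0.11319281811154314))
eggcup 0.82 [ 0.6777 -0.1143]
mill 0.7 [0.6588 0.1239]
mug 0.8 [ 0.7864 -0.1361]
tin 0.6 [0.5626 0.4245]
saucer 0.73 [ 0.6829 -0.0049]
scene 0.87 (array([ 0.53916301,  0.01578582, -0.18153515]), np.float64(0.06195175438699352))
eggcup 0.95 [ 0.6789 -0.1145]
mill 0.98 [0.6687 0.1047]
mug 0.88 [ 0.7882 -0.1377]
tin 0.68 [0.5653 0.418 ]
saucer 0.82 [ 0.6855 -0.0067]
```

View pics/final.png

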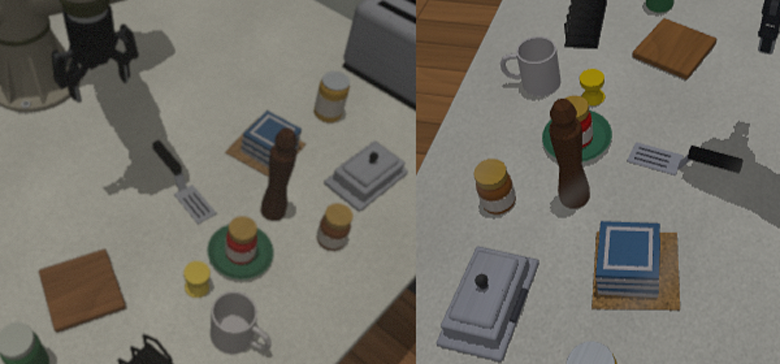

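```bash
python3 -c "
from workcell import *
hand_in()"
```

```text
the job is handed in; nothing more can be done
```

The job is done and handed in at about 28 s on the robot's clock, well under the 69 s limit.

- **Jar:** I moved it from the pile to the saucer. Seen from the scene camera, it stood about 2 mm from the saucer's centre.
- **Tile:** I slid the spatula under it, lifted it and corrected a 1.3° skew above the pile. Then I lowered it and drew the blade out along the tile's own axis. The gripper stayed several centimetres from the tile throughout.
- **Spatula:** it lies flat on the shelf, 2–3 mm from where it started and clear of the pile.

**Last checks:**
- The top tile sits within about 1 mm and 0.005 rad of where the pile measured before it was added.
- It did not move while the blade came out.
- The egg cup, mug, tin and saucer match their starting positions to within 1–4 mm, which is about the accuracy of these measurements.
- The highest wrist force I read was about 11 N, when setting the jar down.

**Disagreements and gaps:**
- The pepper mill's fitted position differs between the two cameras, and its final scene fit is about 9 mm off the first. I put that down to poor outlines where it overlaps other things. It looks unmoved in the pictures, and no contact force showed.
- The joint height fit read the finished top at 62 mm, not 64 mm. The same fit read about 2 mm low on the bare pile too.
- I did not re-measure the spare jar, honey jar, toast rack or butter dish at the end. The spare jar and butter dish look unmoved in the last picture, but the honey jar and toast rack are only partly in view.

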